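Set up a weighted glue-up on the model-maker's bench

ROBOT

A 7-joint arm with a two-finger parallel gripper is mounted at the origin on the work surface. World frame = base frame: x ahead of the robot, y to its left, z up, the work surface at z = 0. Lengths are in m, angles in degrees, forces in N, time in s.
With the tool pointing down it reaches from about 0.4 to 0.9 m from the base axis. Payload 5.5 kg.
Tool frame: the origin (TCP) lies midway between the tips of the shut fingers; the grasp point (between the pads) lies 19 mm behind it; z points along the fingers, y is the line along which they close (so a half turn about z gives the same grasp; the last joint's range is limited). The gripper opens to 85 mm and grips with 20 to 120 N. Pads are 22 mm wide; open, the fingers measure 114 mm over their backs; the gripper's body (76 mm by 85 mm) begins 54 mm behind the grasp point. The pads swing forward as they close: fully open they stand 13 mm farther back than shut.
Start: joints at [-51.555, 28.699, -24.465, 88.831, 12.651, 65.22, -12.049], TCP at [0.258, 0.597, 0.231] pointing down, gripper open.
Joint ranges: [-164.97, 164.97], [-17.58, 116.51], [-87.97, 89.64], [11.32, 138.91], [-80.73, 260.73], [10.89, 115.49], [-147.41, 147.41]. Speed limits (degrees/s): [147.25, 147.25, 180, 180, 180, 180, 180].

INTERFACE

Orientations are given as a 3x3 rotation matrix whose columns are the frame's x, y, z axes.
In Python, from bench import monitor, imaging, workorder gives the robot as it stands. The module is installed in compiled form; this text tells all that it offers.
- The arm moves only by the tool send_rows, never from a script. Its arguments are lists of equal length, an entry for each row: "jaw": the opening, from 0 (shut) to 1 (fully open); "dp": the shift along the tool's x, y, z in fractions of the full range, 1 being 0.6 m, a list of three; "dr": the turn, a rotation vector about the tool's x, y, z in normalised numbers (1 is 180 degrees), a list of three. In form: {"jaw": [jaw, ...], "dp": [[tx, ty, tz], ...], "dr": [[ax, ay, az], ...]}. A call has 1 to 8 rows; each row is the pose to reach, as a shift and turn from the pose commanded when the call began, along the tool's axes at that moment; what a row does not reach only later rows make up. A row lasts 1/12 s, in which the tool goes at most 41.7 mm and 7.16 degrees, less where a joint would pass 70% of its speed; a pose out of reach is approached as far as the arm can. A shift or turn number past 1, either way, is cut back to 1. A call with a gripper value outside its range is refused whole. The fingers move at their own pace and stop on an object; the grip force is fixed at half the most. Time passes only in rows, so rows that repeat a pose let the fingers close. It gives the time, the measured TCP pose, the force, the opening and the grip force at its end, in the units of the state.
- monitor.state(): the state, without advancing time (a new reading comes with each control period).
- imaging.snapshot(name): name is "side" or "top"; returns a dict with "color" (420x560x3 uint8, red, green, blue), "fx", "fy", "cx", "cy" (pixels), "extrinsics" (4x4, takes a point from camera to world coordinates). Camera axes: x right, y up, looking along -z (the intrinsics and any distortion apply to the point x, -y, -z); pixel columns grow to the right and rows downward; lengths in m; the calibration is good to about 2 mm. A picture is of the moment at which its call begins. There is no depth.
- workorder.finish_job(): hands the job in; it is judged then, once.
The state is a dict: "t": time; "joint_positions": joint angles; "qd": joint speeds; "tau": joint torques, N m; "tcp_pos": TCP position; "eef_rot": TCP orientation; "ft_force": force on the tool from outside, world axes, zero at the start; "moment": the same for the moment, N m; "opening": opening from 0.0 (shut) to 1.0 (fully open); "grasp_force": force on a finger pad.
Only numpy, scipy, OpenCV 4.12 (cv2) and the standard library are available. Lean on these libraries where they do the work, as an engineer would, in place of code of your own. Each camera call takes 0.05 s, during which the arm holds its last target. There are 200 camera calls.

TASK

Set up the model hull for gluing: lay the larger grey hull half centred on the steel plate with its long side along the plate's long side, the smaller half centred on top of it lying the same way, and on the middle of that the full one of the three identical tins as the weight; lift the tins to feel which is heavy. Leave the two empty tins standing where they stood. Stand the glue jar upright on the bench midway between the vise and the airbrush stand.

Things in the scene. Friction and masses are not known exactly. Their poses are not given: they have to be found in the camera images.
- hull: larger (lower) hull half: loose grey resin casting, a flat piece shaped the same at both ends, 56 mm (its x) by 100 mm (its y, the long side) by 18 mm high (z), full width over the middle 72 mm of its length and 36 mm wide at both ends, flat top and bottom; origin at the centre of the underside; about 0.11 kg; lies flat at the start
- deck: smaller (upper) hull half: loose grey resin casting, a flat piece shaped the same at both ends, 46 mm (its x) by 84 mm (its y, the long side) by 16 mm high (z), full width over the middle 60 mm of its length and 29 mm wide at both ends, flat top and bottom; origin at the centre of the underside; about 0.07 kg; lies flat at the start
- tin_1: one of three outwardly identical closed round steel tins, 50 mm across the lid (upper 10 mm; body below 48 mm), 40 mm tall, flat lid and bottom, standing upright; origin at the centre of the underside, z up. One of tin_1, tin_2, tin_3 is full of metal shot (0.38 to 0.52 kg); the other two are empty (0.07 to 0.11 kg). Only lifting tells which
- tin_2: one of three outwardly identical closed round steel tins, 50 mm across the lid (upper 10 mm; body below 48 mm), 40 mm tall, flat lid and bottom, standing upright; origin at the centre of the underside, z up. One of tin_1, tin_2, tin_3 is full of metal shot (0.38 to 0.52 kg); the other two are empty (0.07 to 0.11 kg). Only lifting tells which
- tin_3: one of three outwardly identical closed round steel tins, 50 mm across the lid (upper 10 mm; body below 48 mm), 40 mm tall, flat lid and bottom, standing upright; origin at the centre of the underside, z up. One of tin_1, tin_2, tin_3 is full of metal shot (0.38 to 0.52 kg); the other two are empty (0.07 to 0.11 kg). Only lifting tells which
- jar: glue jar: loose clear round jar with a white screw cap, 38 mm across, 62 mm tall, upright, 0.09 kg; the only jar of this size, in among the parts at the start (the smaller paint jars at the table's far side are bystanders); origin at the centre of the underside, z up
- plate: bare steel gluing plate, fixed to the bench, to the left or the right: 130 mm (its x) by 170 mm (its y, the long side) by 10 mm thick; origin at the centre of its underside, so its top is at 10 mm; z up
- vise: small grey hobby vise on a round black base, fixed to the bench: base 70 mm across, 85 mm tall overall; origin at the centre of the base's underside; its x axis points straight at the airbrush stand, whose centre is 190 mm away
- stand: airbrush stand, fixed to the bench: round dark steel base 70 mm across with a thin post and a small fork, 98 mm tall overall; origin at the centre of the base's underside

How it is judged:
By the outcome, as a careful person would: the job done as asked, in the order asked, and still so for the second after the job is handed in, with the robot touching nothing.
It also fails if it takes over 131 s, if anything falls off the work surface, if the arm or the gripper's body presses on something with over 40 N, if the wrist force passes 120 N, or if a joint passes its speed limit or range.

## Working session

There is one attempt and no reset: what is moved stays moved. The work goes in short steps, Python scripts to look and compute and a tool call to move; the robot and the scene stay as the last step left them, time stands still between calls to the robot, and variables do not carry over. Pictures are saved under pics/ and viewed, at most 14 in all, crops included, and the job is handed in when it is done.

Besides the shell and the picture viewer there is one more tool, called after "Emit:" as name(argument=value, ...) on one line, values as JSON. send_rows: Moves the arm, as the interface text tells. Its arguments: {"type":"object","properties":{"jaw":{"type":"array"},"dp":{"type":"array"},"dr":{"type":"array"}},"required":["jaw","dp","dr"]}

```bash
mkdir -p pics; python3 - <<'E'
from bench import monitor, imaging
import cv2,numpy as np
for n in("top","side"):
    s=imaging.snapshot(n); cv2.imwrite(f"pics/{n}0.png",s["color"][:,:,::-1]); print(n,{k:np.round(s[k],4).tolist() for k in s if k!="color"})
st=monitor.state(); print({k:np.round(v,3).tolist() for k,v in st.items()})
E
```

```text
top {'fx': 390.7189, 'fy': 390.7189, 'cx': 286.8308, 'cy': 207.7073, 'extrinsics': [[0.0488, 0.9771, -0.2072, 0.3937], [-0.9988, 0.047, -0.0134, -0.016], [-0.0033, 0.2076, 0.9782, 0.8056], [0.0, 0.0, 0.0, 1.0]]}
side {'fx': 394.9724, 'fy': 394.9724, 'cx': 278.4139, 'cy': 210.3384, 'extrinsics': [[-0.9431, 0.2643, -0.2019, 0.3872], [-0.3323, -0.723, 0.6057, 0.4905], [0.0141, 0.6383, 0.7697, 0.6709], [0.0, 0.0, 0.0, 1.0]]}
{'t': 0.1, 'joint_positions': [-51.554, 28.749, -24.454, 88.885, 12.65, 65.219, -12.051], 'qd': [0.048, -0.184, -0.097, -0.136, -0.009, 0.023, 0.082], 'tau': [-0.012, -57.081, -5.839, -28.175, 0.01, 0.005, 0.0], 'tcp_pos': [0.258, 0.596, 0.23], 'eef_rot': [[-0.918, 0.397, -0.001], [0.397, 0.918, -0.002], [0.0, -0.002, -1.0]], 'ft_force': [-0.487, -0.395, 0.422], 'moment': [0.008, -0.035, -0.049], 'grasp_force': 0.0, 'opening': 0.996}
```

View pics/top0.png

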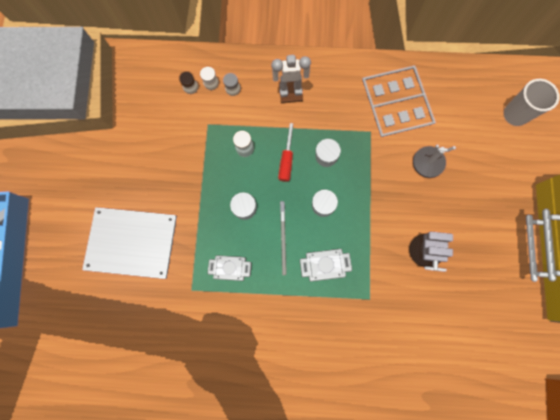

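View pics/side0.png

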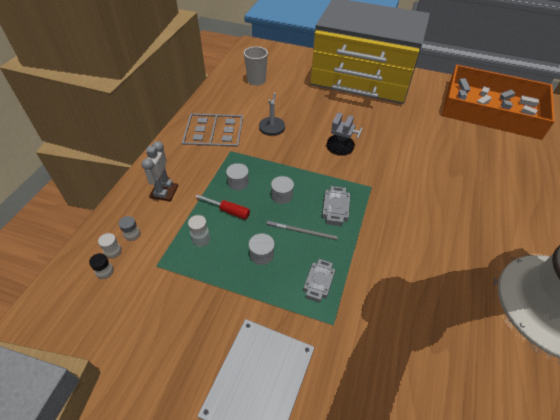

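The top view shows the jar at (243,142) and the tins at (328,152), (325,202) and (243,205). The hull is at (326,265), the deck at (229,267), the plate at (130,243), the vise at (432,250) and the stand base at (430,162). The side view agrees. Next I'll segment them.

```bash
cat > h.py <<'E'
from bench import monitor, imaging
import cv2,numpy as np
def ray(s,uv,z):
    uv=np.atleast_2d(np.array(uv,float)); E=s["extrinsics"]
    d=np.c_[(uv[:,0]-s["cx"])/s["fx"],-(uv[:,1]-s["cy"])/s["fy"],-np.ones(len(uv))]@E[:3,:3].T
    return E[:3,3]+d*((z-E[2,3])/d[:,2])[:,None]
def proj(s,p):
    E=s["extrinsics"]; c=(np.atleast_2d(p)-E[:3,3])@E[:3,:3]
    return np.c_[s["cx"]-s["fx"]*c[:,0]/c[:,2],s["cy"]+s["fy"]*c[:,1]/c[:,2]]
def graymask(s,smax=60,vmin=90):
    h=cv2.cvtColor(s["color"],cv2.COLOR_RGB2HSV); return ((h[...,1]<smax)&(h[...,2]>vmin)).astype(np.uint8)
def blob(m,u,v,r):
    w=np.zeros_like(m); cv2.circle(w,(u,v),r,1,-1); c,_=cv2.findContours(m&w,cv2.RETR_EXTERNAL,cv2.CHAIN_APPROX_NONE)
    return max(c,key=cv2.contourArea)
E
python3 - <<'E'
from h import *
s=imaging.snapshot("top"); np.set_printoptions(precision=4,suppress=True)
big=cv2.resize(s["color"][115:300,185:385,::-1],None,fx=3.2,fy=3.2,interpolation=cv2.INTER_CUBIC)
m=graymask(s)
def dr(c,col): cv2.polylines(big,[np.int32(((c.reshape(-1,2)-[185,115]+.5)*3.2))],True,col,1)
for n,u,v,r,z in[("t1",328,152,18,.04),("t2",325,202,18,.04),("t3",243,205,18,.04),("jar",243,142,16,.062),("hull",326,265,33,.018),("deck",229,267,28,.016),("plate",130,243,65,.01)]:
    c=blob(m,u,v,r); P=ray(s,c.reshape(-1,2),z)[:,:2].astype(np.float32)
    R=cv2.minAreaRect(P); (ccx,ccy),rr=cv2.minEnclosingCircle(P)
    print(n,cv2.boundingRect(c),"rect",np.round(np.r_[R[0],R[1],R[2]],4),"circ",round(ccx,4),round(ccy,4),round(rr,4)); dr(c,(0,0,255))
cv2.imwrite("pics/c1.png",big)
h=cv2.resize(s["color"][130:290,395:475,::-1],None,fx=3.5,fy=3.5,interpolation=cv2.INTER_CUBIC); cv2.imwrite("pics/c2.png",h)
E
```

```text
t1 (315, 138, 27, 29) rect [ 0.6776 -0.0847  0.061   0.0539  2.7168] circ 0.6775 -0.0827 0.0318
t2 (312, 189, 26, 28) rect [ 0.5703 -0.0806  0.0558  0.0503  2.0284] circ 0.5699 -0.0802 0.029
t3 (230, 192, 27, 28) rect [ 0.5569  0.0821  0.0568  0.0512 48.0635] circ 0.5566 0.0825 0.0289
jar (232, 130, 22, 27) rect [ 0.6805  0.089   0.0583  0.039  23.1819] circ 0.6797 0.091 0.0293
hull (300, 248, 53, 34) rect [ 0.4484 -0.0881  0.0587  0.103   9.6003] circ 0.4476 -0.0882 0.0532
deck (207, 255, 45, 26) rect [ 0.4329  0.1044  0.0879  0.0489 89.2224] circ 0.4322 0.1043 0.045
plate (83, 208, 93, 71) rect [ 0.4753  0.3125  0.1716  0.1306 86.8146] circ 0.4758 0.313 0.1053
```

View pics/c1.png

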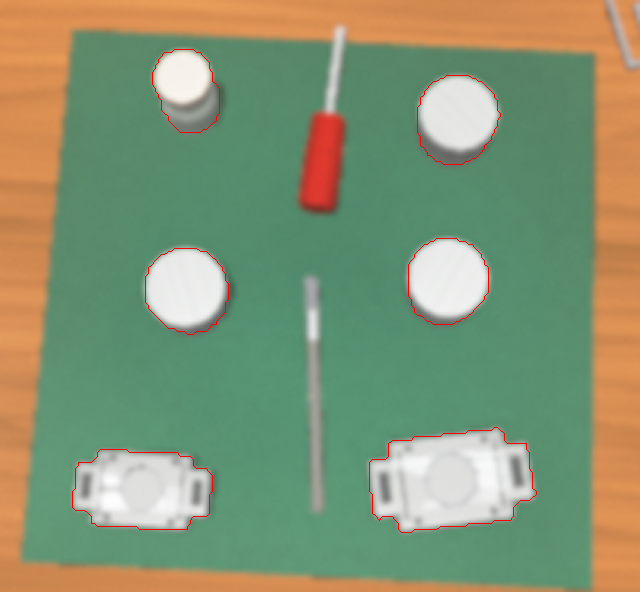

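View pics/c2.png

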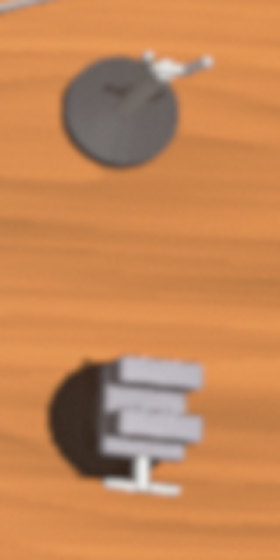

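Lid and hull contours are clean, though the tin masks include a sliver of the body. The stand base is at about (429.3,162) and the vise base at about (425.9,250). I'll refine these with both views.

```bash
python3 - <<'E'
from h import *
np.set_printoptions(precision=4,suppress=True)
T=imaging.snapshot("top");S=imaging.snapshot("side")
def lid(s,u,v,r,z,vmin):
    P=ray(s,blob(graymask(s,60,vmin),u,v,r).reshape(-1,2),z)[:,:2].astype(np.float32); e=cv2.fitEllipse(P); return np.r_[e[0],e[1]]
for n,a,b,z in[("t1",(328,152,18),(237,174,16),.04),("t2",(325,202,18),(282,186,16),.04),("t3",(243,205,18),(262,245,18),.04),("jar",(243,142,16),(198,225,14),.062)]:
    print(n,"top",lid(T,*a,z,185),"side",lid(S,*b,z,165))
for n,a,b,z in[("hull",(326,265,33),(337,204,24),.018),("deck",(229,267,28),(320,280,24),.016),("plate",(130,243,65),None,.01)]:
    for s,q in((T,a),(S,b)):
        if q is None: continue
        P=ray(s,blob(graymask(s),*q).reshape(-1,2),z)[:,:2].astype(np.float32)*1000
        m=cv2.moments(P); c=np.array([m["m10"],m["m01"]])/m["m00"]
        ang=.5*np.degrees(np.arctan2(2*m["mu11"],m["mu20"]-m["mu02"]))
        print(n,"centroid",c,"long axis deg",ang,cv2.minAreaRect(P))
for n,a,b in[("stand",(429,162,22),(272,126,18)),("vise",(426,250,24),(341,144,18))]:
    for s,q in((T,a),(S,b)):
        h=cv2.cvtColor(s["color"],cv2.COLOR_RGB2HSV); m=((h[...,2]<110)).astype(np.uint8)
        P=ray(s,blob(m,*q).reshape(-1,2),.005)[:,:2].astype(np.float32); print(n,np.r_[cv2.fitEllipse(P)[:2]].ravel(),"bbox",P.min(0),P.max(0))
E
```

```text
Traceback (most recent call last):
cv2.error: OpenCV(4.12.0) /io/opencv/modules/imgproc/src/shapedescr.cpp:361: error: (-201:Incorrect size of input array) There should be at least 5 points to fit the ellipse in function 'fitEllipseNoDirect'
```

```bash
python3 - <<'E'
from h import *
np.set_printoptions(precision=4,suppress=True)
T=imaging.snapshot("top");S=imaging.snapshot("side")
def lid(s,u,v,r,z):
    m=graymask(s,70,60); w=np.zeros_like(m); cv2.circle(w,(u,v),r,1,-1); V=s["color"].max(2)
    t,_=cv2.threshold(V[(m&w)>0],0,255,cv2.THRESH_OTSU)
    P=ray(s,blob(m&(V>t).astype(np.uint8),u,v,r).reshape(-1,2),z)[:,:2].astype(np.float32); e=cv2.fitEllipse(P); return np.r_[e[0],e[1],t]
for n,a,b,z in[("t1",(328,152,18),(237,174,16),.04),("t2",(325,202,18),(282,186,16),.04),("t3",(243,205,18),(262,245,18),.04),("jar",(243,142,16),(198,225,14),.062)]:
    print(n,"top",lid(T,*a,z),"side",lid(S,*b,z))
for n,a,b,z in[("hull",(326,265,33),(337,204,24),.018),("deck",(229,267,28),(320,280,24),.016),("plate",(130,243,65),None,.01)]:
    for s,q in((T,a),(S,b)):
        if q is None: continue
        P=ray(s,blob(graymask(s),*q).reshape(-1,2),z)[:,:2].astype(np.float32)*1000
        m=cv2.moments(P); c=np.array([m["m10"],m["m01"]])/m["m00"]
        ang=.5*np.degrees(np.arctan2(2*m["mu11"],m["mu20"]-m["mu02"]))
        print(n,"centroid",c,"long axis deg",ang,np.round(np.hstack(cv2.minAreaRect(P)),1))
for n,a,b in[("stand",(429,162,22),(272,126,18)),("vise",(426,250,24),(341,144,18))]:
    for s,q in((T,a),(S,b)):
        h=cv2.cvtColor(s["color"],cv2.COLOR_RGB2HSV); m=((h[...,2]<110)).astype(np.uint8)
        P=ray(s,blob(m,*q).reshape(-1,2),.005)[:,:2].astype(np.float32); print(n,np.ravel(cv2.fitEllipse(P)[:2]),"bbox",P.min(0),P.max(0))
E
```

```text
t1 top [  0.6823  -0.0843   0.0478   0.0488 177.    ] side [  0.6799  -0.0839   0.0477   0.0479 122.    ]
t2 top [  0.5726  -0.0809   0.0477   0.0482 191.    ] side [  0.5704  -0.0804   0.0481   0.0487 121.    ]
t3 top [  0.5587   0.0843   0.0479   0.0481 186.    ] side [  0.5567   0.0839   0.048    0.0485 124.    ]
jar top [  0.6897   0.0929   0.033    0.0339 190.    ] side [  0.6873   0.0929   0.0321   0.0324 142.    ]
hull centroid [448.3369 -87.9863] long axis deg -80.23830388896299 [448.4 -88.1  58.7 103.    9.6]
hull centroid [446.4513 -87.1932] long axis deg -79.80904732076905 [446.3 -87.3  56.1 101.2  10.2]
deck centroid [433.0091 104.5083] long axis deg 89.49290978405068 [433.  104.3  88.1  48.7  89.2]
deck centroid [431.2606 105.159 ] long axis deg 89.34538086085506 [431.3 105.   84.4  46.8  89.3]
plate centroid [475.0963 312.4048] long axis deg 86.81375619012603 [475.2 312.5 171.5 130.5  86.9]
stand [ 0.6775 -0.303   0.0597  0.0625] bbox [ 0.6462 -0.337 ] [ 0.7102 -0.2725]
stand [ 0.679  -0.3104  0.0648  0.1063] bbox [ 0.6395 -0.3772] [ 0.7124 -0.2634]
vise [ 0.4881 -0.2824  0.0454  0.0681] bbox [ 0.4558 -0.3053] [ 0.5219 -0.2589]
vise [ 0.4887 -0.3047  0.0701  0.1116] bbox [ 0.4512 -0.3676] [ 0.5231 -0.2522]
```

```bash
cat > go.py <<'E'
# usage: go.py x y z yawy : tool-frame shift/turn from the present pose
import sys,numpy as np
from scipy.spatial.transform import Rotation as Ro
from bench import monitor
s=monitor.state(); R=np.array(s["eef_rot"]); p=np.array(s["tcp_pos"])
a=np.array(sys.argv[1:],float).reshape(-1,4)
print("t",round(s["t"],2),"p",p.round(4),"open",round(s["opening"],3),"q",np.round(s["joint_positions"],0))
for x,y,z,w in a:
    w=np.radians(w); ya=np.array([np.cos(w),np.sin(w),0]); za=np.array([0,0,-1.]); G=np.c_[np.cross(ya,za),ya,za]
    print("dp",(R.T@(np.array([x,y,z])-p)).round(4),"dr",Ro.from_matrix(R.T@G).as_rotvec(degrees=True).round(1))
E
python3 go.py .46 .30 .2 9.9
```

```text
t 0.35 p [0.2577 0.5966 0.2311] open 0.996 q [-52.  29. -24.  89.  13.  65. -12.]
dp [-0.3033 -0.192   0.0311] dr [-0.   0.  56.7]
```

Careful with the scale: shifts go in shares of 0.6 m and turns go in shares of 180 degrees. That gives: -0.303 m is -0.505, -0.192 m is -0.32, 56.7 degrees is 0.315.

Emit:
send_rows(jaw=[0.82, 0.82, 0.82, 0.82, 0.82, 0.82, 0.82, 0.82], dp=[[-0.505, -0.32, 0.0517], [-0.505, -0.32, 0.0517], [-0.505, -0.32, 0.0517], [-0.505, -0.32, 0.0517], [-0.505, -0.32, 0.0517], [-0.505, -0.32, 0.0517], [-0.505, -0.32, 0.0517], [-0.505, -0.32, 0.0517]], dr=[[0, 0, 0.315], [0, 0, 0.315], [0, 0, 0.315], [0, 0, 0.315], [0, 0, 0.315], [0, 0, 0.315], [0, 0, 0.315], [0, 0, 0.315]])

```text
t: 1.02
tcp_pos: [0.4456, 0.3206, 0.2028]
eef_rot: [[-0.167, 0.986, 0.001], [0.986, 0.167, 0.0], [0.0, 0.001, -1.0]]
ft_force: [0.5, 0.7, -0.6]
opening: 0.823
grasp_force: 0.0
```

```bash
python3 go.py .4475 -.0876 .09 9.9
```

```text
t 1.02 p [0.4456 0.3206 0.2028] open 0.823 q [-32.  19.  -8. 106.   3.  56. -32.]
dp [-0.4028 -0.0662  0.1126] dr [ 0.  -0.  -0.3]
```

Scaled: -0.403 m is -0.6717, 0.113 m is 0.1883.

Emit:
send_rows(jaw=[0.82, 0.82, 0.82, 0.82, 0.82, 0.82, 0.82, 0.82], dp=[[-0.6717, -0.11, 0.1883], [-0.6717, -0.11, 0.1883], [-0.6717, -0.11, 0.1883], [-0.6717, -0.11, 0.1883], [-0.6717, -0.11, 0.1883], [-0.6717, -0.11, 0.1883], [-0.6717, -0.11, 0.1883], [-0.6717, -0.11, 0.1883]], dr=[[0, 0, 0], [0, 0, 0], [0, 0, 0], [0, 0, 0], [0, 0, 0], [0, 0, 0], [0, 0, 0], [0, 0, 0]])

```text
t: 1.68
tcp_pos: [0.4483, -0.0006, 0.1137]
eef_rot: [[-0.173, 0.985, 0.001], [0.985, 0.173, 0.0], [-0.0, 0.001, -1.0]]
ft_force: [0.3, 0.4, 0.1]
opening: 0.82
grasp_force: 0.0
```

```bash
python3 go.py .4475 -.0876 .07 9.9
```

```text
t 1.68 p [ 0.4483 -0.0006  0.1137] open 0.82 q [ -4.  16.   0. 123.  -0.  40.   7.]
dp [-0.0855 -0.0159  0.0437] dr [0.1 0.  0.1]
```

Scaled: -0.085 m is -0.1417, 0.044 m is 0.0733.

Emit:
send_rows(jaw=[0.82, 0.82, 0.82, 0.82, 0.82, 0.82], dp=[[-0.1417, -0.0267, 0.0733], [-0.1417, -0.0267, 0.0733], [-0.1417, -0.0267, 0.0733], [-0.1417, -0.0267, 0.0733], [-0.1417, -0.0267, 0.0733], [-0.1417, -0.0267, 0.0733]], dr=[[0, 0, 0], [0, 0, 0], [0, 0, 0], [0, 0, 0], [0, 0, 0], [0, 0, 0]])

```text
t: 2.18
tcp_pos: [0.4478, -0.0843, 0.0701]
eef_rot: [[-0.174, 0.985, 0.001], [0.985, 0.174, 0.001], [0.001, 0.001, -1.0]]
ft_force: [0.3, -0.0, -0.3]
opening: 0.823
grasp_force: 0.0
```

```bash
python3 go.py .4475 -.0876 .002 9.9
```

```text
t 2.18 p [ 0.4478 -0.0843  0.0701] open 0.823 q [  6.  22.   2. 124.  -1.  35.  19.]
dp [-0.0033 -0.0009  0.0681] dr [ 0.  -0.   0.1]
```

Emit:
send_rows(jaw=[0.82, 0.82, 0.82, 0.82, 0.4, 0.4, 0.4, 0.4], dp=[[-0.005, -0.0017, 0.0583], [-0.005, -0.0017, 0.1117], [-0.005, -0.0017, 0.1117], [-0.005, -0.0017, 0.1117], [-0.005, -0.0017, 0.1117], [-0.005, -0.0017, 0.1117], [-0.005, -0.0017, 0.1117], [-0.005, -0.0017, 0.1117]], dr=[[0, 0, 0], [0, 0, 0], [0, 0, 0], [0, 0, 0], [0, 0, 0], [0, 0, 0], [0, 0, 0], [0, 0, 0]])

```text
t: 2.85
tcp_pos: [0.4487, -0.0883, 0.0048]
eef_rot: [[-0.173, 0.985, 0.004], [0.985, 0.173, -0.0], [-0.001, 0.004, -1.0]]
ft_force: [-1.2, 1.5, 9.7]
opening: 0.635
grasp_force: 64.2
```

Scaled: -0.09 m is -0.15, -0.06 m is -0.1.

Emit:
send_rows(jaw=[0.4, 0.4, 0.4, 0.4, 0.4, 0.4], dp=[[0, 0, 0], [0, 0, 0], [0, 0, -0.05], [0, 0, -0.1], [0, 0, -0.15], [0, 0, -0.15]], dr=[[0, 0, 0], [0, 0, 0], [0, 0, 0], [0, 0, 0], [0, 0, 0], [0, 0, 0]])

```text
t: 3.35
tcp_pos: [0.4512, -0.0892, 0.0986]
eef_rot: [[-0.172, 0.985, 0.011], [0.985, 0.172, -0.001], [-0.003, 0.01, -1.0]]
ft_force: [0.7, -0.4, -0.8]
opening: 0.633
grasp_force: 64.2
```

```bash
python3 go.py .4742 .3125 .09 -3.1; python3 - <<'E'
from h import *
for n in("top","side"):cv2.imwrite(f"pics/{n}1.png",imaging.snapshot(n)["color"][:,:,::-1])
E
```

```text
t 3.35 p [ 0.4512 -0.0892  0.0986] open 0.633 q [  6.  19.   2. 123.  -1.  38.  19.]
dp [0.3918 0.0918 0.0083] dr [ 0.6  0.1 13. ]
```

View pics/side1.png

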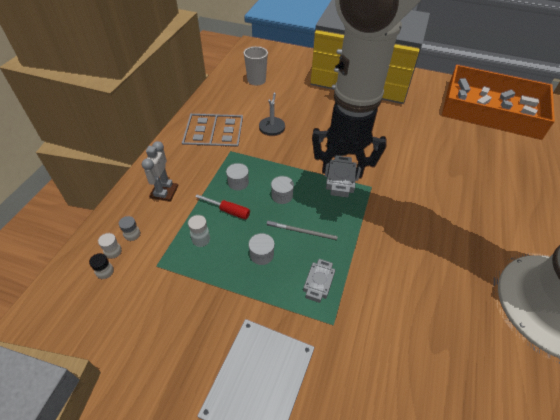

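The hull is held at (342,175) in the side view. Next I'll carry it to the plate.

Scaled: 0.392 m is 0.6533, 0.092 m is 0.1533, 13 degrees is 0.0722.

Emit:
send_rows(jaw=[0.4, 0.4, 0.4, 0.4, 0.4, 0.4, 0.4, 0.4], dp=[[0.0583, 0.0133, 0.0133], [0.125, 0.03, 0.0133], [0.6533, 0.1533, 0.0133], [0.6533, 0.1533, 0.0133], [0.6533, 0.1533, 0.0133], [0.6533, 0.1533, 0.0133], [0.6533, 0.1533, 0.0133], [0.6533, 0.1533, 0.0133]], dr=[[0.0033, 0, 0.0222], [0.0033, 0, 0.0444], [0.0033, 0, 0.0722], [0.0033, 0, 0.0722], [0.0033, 0, 0.0722], [0.0033, 0, 0.0722], [0.0033, 0, 0.0722], [0.0033, 0, 0.0722]])

```text
t: 4.12
tcp_pos: [0.4642, 0.2396, 0.0836]
eef_rot: [[0.053, 0.999, -0.012], [0.999, -0.053, -0.002], [-0.002, -0.012, -1.0]]
ft_force: [1.2, -0.0, -0.9]
opening: 0.63
grasp_force: 64.1
```

```bash
python3 go.py .4742 .3125 .06 -3.1
```

```text
t 4.12 p [0.4642 0.2396 0.0836] open 0.63 q [-30.  26.   0. 114.  -0.  41. -33.]
dp [0.0734 0.0064 0.0233] dr [-0.7  0.1  0. ]
```

Scaled: 0.073 m is 0.1217, 0.012 m is 0.02, -0.5 degrees is -0.0028.

Emit:
send_rows(jaw=[0.4, 0.4, 0.4, 0.4, 0.4, 0.4], dp=[[0.0583, 0.005, 0.02], [0.1217, 0.01, 0.0383], [0.1217, 0.01, 0.0383], [0.1217, 0.01, 0.0383], [0.1217, 0.01, 0.0383], [0.1217, 0.01, 0.0383]], dr=[[-0.0028, 0, 0], [-0.0028, 0, 0], [-0.0028, 0, 0], [-0.0028, 0, 0], [-0.0028, 0, 0], [-0.0028, 0, 0]])

```text
t: 4.62
tcp_pos: [0.475, 0.3084, 0.0609]
eef_rot: [[0.055, 0.998, -0.003], [0.998, -0.055, -0.003], [-0.003, -0.003, -1.0]]
ft_force: [0.2, -0.6, -0.8]
opening: 0.635
grasp_force: 64.1
```

```bash
python3 go.py .4742 .3125 .016 -3.1
```

```text
t 4.62 p [0.475  0.3084 0.0609] open 0.635 q [-36.  31.  -0. 108.   0.  41. -39.]
dp [ 0.0042 -0.0009  0.0449] dr [-0.2  0.2 -0.1]
```

Lower, settle and release; then rise.

Scaled: 0.045 m is 0.075, 0.042 m is 0.07, -0.2 degrees is -0.0011.

Emit:
send_rows(jaw=[0.4, 0.4, 0.4, 0.4, 0.4, 0.4], dp=[[0.0067, -0.0017, 0.0333], [0.0067, -0.0017, 0.0583], [0.0067, -0.0017, 0.07], [0.0067, -0.0017, 0.075], [0.0067, -0.0017, 0.075], [0.0067, -0.0017, 0.075]], dr=[[-0.0011, 0.0011, 0], [-0.0011, 0.0011, 0], [-0.0011, 0.0011, 0], [-0.0011, 0.0011, 0], [-0.0011, 0.0011, 0], [-0.0011, 0.0011, 0]])

```text
t: 5.12
tcp_pos: [0.4749, 0.3141, 0.0171]
eef_rot: [[0.055, 0.999, 0.003], [0.999, -0.055, 0.002], [0.003, 0.002, -1.0]]
ft_force: [-0.5, -0.0, -1.3]
opening: 0.635
grasp_force: 64.1
```

```bash
python3 go.py .4742 .3125 .015 -3.1
```

```text
t 5.12 p [0.4749 0.3141 0.0171] open 0.635 q [-36.  35.  -0. 109.   0.  35. -39.]
dp [-0.0016 -0.0007  0.0021] dr [ 0.1 -0.1 -0. ]
```

Scaled: -0.08 m is -0.1333, 0.002 m is 0.0033.

Emit:
send_rows(jaw=[0.4, 0.4, 0.4, 0.85, 0.85, 0.85, 0.85, 0.85], dp=[[-0.0017, -0.0012, 0.0033], [-0.0017, -0.0012, 0.0033], [-0.0017, -0.0012, 0.0033], [-0.0017, -0.0012, 0.0033], [-0.0017, -0.0012, 0.0033], [-0.0017, -0.0012, 0.0033], [-0.0017, -0.0012, -0.0667], [-0.0017, -0.0012, -0.1333]], dr=[[0, 0, 0], [0, 0, 0], [0, 0, 0], [0, 0, 0], [0, 0, 0], [0, 0, 0], [0, 0, 0], [0, 0, 0]])

```text
t: 5.78
tcp_pos: [0.4707, 0.3116, 0.0939]
eef_rot: [[0.053, 0.999, -0.005], [0.999, -0.053, -0.003], [-0.003, -0.005, -1.0]]
ft_force: [1.0, 0.4, 0.7]
opening: 0.854
grasp_force: 0.0
```

```bash
python3 go.py .432 .1048 .075 -0.6
```

```text
t 5.78 p [0.4707 0.3116 0.0939] open 0.854 q [-36.  28.  -0. 108.   0.  44. -39.]
dp [-0.2085 -0.0275  0.0197] dr [-0.3  0.2 -2.5]
```

Scaled: -0.208 m is -0.3467, -0.027 m is -0.045, -2.5 degrees is -0.0139.

Emit:
send_rows(jaw=[0.72, 0.72, 0.72, 0.72, 0.72, 0.72, 0.72, 0.72], dp=[[-0.3467, -0.045, 0.0333], [-0.3467, -0.045, 0.0333], [-0.3467, -0.045, 0.0333], [-0.3467, -0.045, 0.0333], [-0.3467, -0.045, 0.0333], [-0.3467, -0.045, 0.0333], [-0.3467, -0.045, 0.0333], [-0.3467, -0.045, 0.0333]], dr=[[0, 0.0006, -0.0139], [0, 0.0006, -0.0139], [0, 0.0006, -0.0139], [0, 0.0006, -0.0139], [0, 0.0006, -0.0139], [0, 0.0006, -0.0139], [0, 0.0006, -0.0139], [0, 0.0006, -0.0139]])

```text
t: 6.45
tcp_pos: [0.436, 0.1075, 0.0764]
eef_rot: [[0.011, 1.0, 0.003], [1.0, -0.011, 0.005], [0.005, 0.003, -1.0]]
ft_force: [-0.6, 0.3, 0.2]
opening: 0.72
grasp_force: 0.0
```

```bash
python3 go.py .432 .1048 .006 -.6; python3 - <<'E'
from h import *
T=imaging.snapshot("top"); cv2.imwrite("pics/t2.png",T["color"][150:330,50:290,::-1].repeat(3,0).repeat(3,1))
E
```

```text
t 6.45 p [0.436  0.1075 0.0764] open 0.72 q [-18.  20.   1. 125.  -1.  35. -17.]
dp [-0.0031 -0.0042  0.0704] dr [ 0.2 -0.3 -0. ]
```

View pics/t2.png

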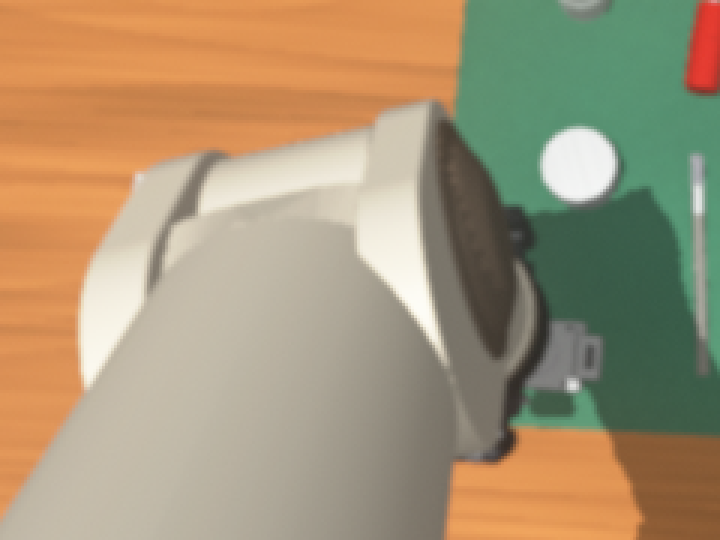

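The arm covers the plate in this view, with the deck partly visible at (240,268) in full-frame pixels. I'll grasp the deck now.

Scaled: 0.07 m is 0.1167, 0.069 m is 0.115, -0.2 degrees is -0.0011.

Emit:
send_rows(jaw=[0.72, 0.72, 0.72, 0.72, 0.3, 0.3, 0.3, 0.3], dp=[[-0.005, -0.0067, 0.0583], [-0.005, -0.0067, 0.115], [-0.005, -0.0067, 0.1167], [-0.005, -0.0067, 0.1167], [-0.005, -0.0067, 0.1167], [-0.005, -0.0067, 0.1167], [-0.005, -0.0067, 0.1167], [-0.005, -0.0067, 0.1167]], dr=[[0.0006, -0.0011, 0], [0.0006, -0.0011, 0], [0.0006, -0.0011, 0], [0.0006, -0.0011, 0], [0.0006, -0.0011, 0], [0.0006, -0.0011, 0], [0.0006, -0.0011, 0], [0.0006, -0.0011, 0]])

```text
t: 7.17
tcp_pos: [0.4332, 0.1053, 0.0079]
eef_rot: [[0.009, 1.0, 0.004], [1.0, -0.009, 0.002], [0.002, 0.004, -1.0]]
ft_force: [-0.1, 1.0, 5.3]
opening: 0.509
grasp_force: 61.7
```

Scaled: -0.11 m is -0.1833, -0.1 m is -0.1667.

Emit:
send_rows(jaw=[0.3, 0.3, 0.3, 0.3, 0.3, 0.3, 0.3, 0.3], dp=[[0, 0, 0], [0, 0, 0], [0, 0, -0.05], [0, 0, -0.1], [0, 0, -0.15], [-0.05, 0, -0.1667], [-0.1167, 0, -0.1667], [-0.1833, 0, -0.1667]], dr=[[0, 0, 0], [0, 0, 0], [0, 0, 0], [0, 0, 0], [0, 0, 0], [0, 0, 0], [0, 0, 0], [0, 0, 0]])

```text
t: 7.83
tcp_pos: [0.4319, -0.0056, 0.1082]
eef_rot: [[0.006, 1.0, 0.005], [1.0, -0.006, 0.001], [0.001, 0.005, -1.0]]
ft_force: [0.4, -0.6, -1.1]
opening: 0.512
grasp_force: 61.6
```

```bash
python3 go.py .4742 .3125 .10 -3.1; python3 - <<'E'
from h import *
T=imaging.snapshot("top");cv2.imwrite("pics/t3.png",T["color"][170:330,60:280,::-1].repeat(3,0).repeat(3,1))
E
```

```text
t 7.83 p [ 0.4319 -0.0056  0.1082] open 0.512 q [ -6.  15.   4. 126.  -2.  38.  -1.]
dp [0.3184 0.0402 0.0088] dr [ 0.3 -0.1  2.7]
```

View pics/t3.png

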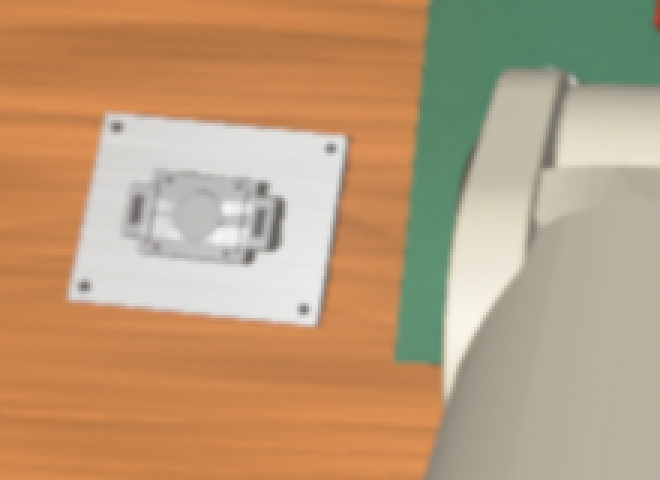

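```bash
python3 - <<'E'
from h import *
T=imaging.snapshot("top")
c=T["color"]; print(ray(T,[[125.5,241.5]],.028), ray(T,[[209.5/3+60-.33,218/3+170-.33]],.01))
g=cv2.cvtColor(c,cv2.COLOR_RGB2GRAY); 
m=np.zeros_like(g); m[215:272,92:165]=1
b=((g<205)&(m>0)).astype(np.uint8); b=cv2.morphologyEx(b,cv2.MORPH_CLOSE,np.ones((3,3)))
k=max(cv2.findContours(b,cv2.RETR_EXTERNAL,cv2.CHAIN_APPROX_NONE)[0],key=cv2.contourArea)
P=ray(T,k.reshape(-1,2),.028)[:,:2].astype(np.float32); print(cv2.minAreaRect(P),cv2.contourArea(k))
E
```

```text
[[0.47385586 0.31365967 0.028     ]] [[0.47439961 0.31286717 0.01      ]]
((0.47398677468299866, 0.3092503547668457), (0.11025521904230118, 0.06063646823167801), 87.87276458740234) 1388.5
```

Scaled: 0.318 m is 0.53, 0.01 m is 0.0167, 2.7 degrees is 0.015.

Emit:
send_rows(jaw=[0.3, 0.3, 0.3, 0.3, 0.3, 0.3, 0.3, 0.3], dp=[[0.0583, 0.0067, 0], [0.125, 0.0167, 0.0067], [0.53, 0.0667, 0.0133], [0.53, 0.0667, 0.0133], [0.53, 0.0667, 0.0133], [0.53, 0.0667, 0.0133], [0.53, 0.0667, 0.0133], [0.53, 0.0667, 0.0133]], dr=[[0, 0, 0.0056], [0, 0, 0.0111], [0, 0, 0.015], [0, 0, 0.015], [0, 0, 0.015], [0, 0, 0.015], [0, 0, 0.015], [0, 0, 0.015]])

```text
t: 8.6
tcp_pos: [0.4731, 0.3158, 0.0989]
eef_rot: [[0.056, 0.998, 0.001], [0.998, -0.056, 0.002], [0.002, 0.001, -1.0]]
ft_force: [1.1, -0.7, -0.6]
opening: 0.51
grasp_force: 61.6
```

```bash
python3 go.py .4742 .3125 .085 -3.1
```

```text
t 8.6 p [0.4731 0.3158 0.0989] open 0.51 q [-36.  28.  -1. 107.   1.  44. -40.]
dp [-0.0033  0.0012  0.0139] dr [ 0.1 -0.1 -0.1]
```

Scaled: 0.06 m is 0.1, 0.001 m is 0.0017.

Emit:
send_rows(jaw=[0.3, 0.3, 0.3, 0.3, 0.3, 0.3, 0.3], dp=[[-0.005, 0.0017, 0.0417], [-0.005, 0.0017, 0.075], [-0.005, 0.0017, 0.0917], [-0.005, 0.0017, 0.0983], [-0.005, 0.0017, 0.1], [-0.005, 0.0017, 0.1], [-0.005, 0.0017, 0.1]], dr=[[0, 0, 0], [0, 0, 0], [0, 0, 0], [0, 0, 0], [0, 0, 0], [0, 0, 0], [0, 0, 0]])

```text
t: 9.18
tcp_pos: [0.4753, 0.3092, 0.0393]
eef_rot: [[0.058, 0.998, 0.002], [0.998, -0.058, 0.002], [0.002, 0.002, -1.0]]
ft_force: [0.3, 0.1, 0.2]
opening: 0.511
grasp_force: 61.6
```

```bash
python3 go.py .4742 .3127 .036 -3.1
```

```text
t 9.18 p [0.4753 0.3092 0.0393] open 0.511 q [-35.  33.  -1. 109.   1.  38. -40.]
dp [ 0.0034 -0.0013  0.0033] dr [ 0.1 -0.1 -0.2]
```

Scaled: 0.0034 m is 0.0057, 0.002 m is 0.0033.

Emit:
send_rows(jaw=[0.3, 0.3, 0.3, 0.3, 0.3, 0.3], dp=[[0.0057, -0.0017, 0], [0.0057, -0.0017, 0.0017], [0.0057, -0.0017, 0.0033], [0.0057, -0.0017, 0.0033], [0.0057, -0.0017, 0.0033], [0.0057, -0.0017, 0.0033]], dr=[[0, 0, 0], [0, 0, 0], [0, 0, 0], [0, 0, 0], [0, 0, 0], [0, 0, 0]])

```text
t: 9.68
tcp_pos: [0.4736, 0.3124, 0.0361]
eef_rot: [[0.057, 0.998, 0.0], [0.998, -0.057, 0.0], [0.0, 0.0, -1.0]]
ft_force: [-0.5, -0.2, -0.6]
opening: 0.515
grasp_force: 61.6
```

```bash
python3 go.py .4742 .3127 .036 -3.1
```

```text
t 9.68 p [0.4736 0.3124 0.0361] open 0.515 q [-36.  34.  -1. 109.   1.  38. -40.]
dp [0.0003 0.0006 0.0001] dr [ 0.  -0.  -0.2]
```

Scaled: -0.08 m is -0.1333, -0.04 m is -0.0667.

Emit:
send_rows(jaw=[0.3, 0.3, 0.3, 0.7, 0.7, 0.7, 0.7, 0.7], dp=[[0, 0.0008, 0.0017], [0, 0.0008, 0.0017], [0, 0.0008, 0.0017], [0, 0.0008, 0.0017], [0, 0.0008, 0.0017], [0, 0.0008, 0.0017], [0, 0.0008, -0.0667], [0, 0.0008, -0.1333]], dr=[[0, 0, 0], [0, 0, 0], [0, 0, 0], [0, 0, 0], [0, 0, 0], [0, 0, 0], [0, 0, 0], [0, 0, 0]])

```text
t: 10.35
tcp_pos: [0.4715, 0.3106, 0.1134]
eef_rot: [[0.057, 0.998, -0.007], [0.998, -0.057, -0.005], [-0.005, -0.007, -1.0]]
ft_force: [1.4, 0.6, 0.4]
opening: 0.701
grasp_force: 0.0
```

```bash
python3 go.py .5577 .084 .09 -3
```

```text
t 10.35 p [0.4715 0.3106 0.1134] open 0.701 q [-35.  27.  -1. 107.   0.  47. -40.]
dp [-0.2212  0.0991  0.0238] dr [-0.4  0.3 -0.3]
```

Scaled: -0.221 m is -0.3683, 0.099 m is 0.165.

Emit:
send_rows(jaw=[0.82, 0.82, 0.82, 0.82, 0.82, 0.82, 0.82, 0.82], dp=[[-0.3683, 0.165, 0.0333], [-0.3683, 0.165, 0.0333], [-0.3683, 0.165, 0.0333], [-0.3683, 0.165, 0.0333], [-0.3683, 0.165, 0.0333], [-0.3683, 0.165, 0.0333], [-0.3683, 0.165, 0.0333], [-0.3683, 0.165, 0.0333]], dr=[[0, 0, 0], [0, 0, 0], [0, 0, 0], [0, 0, 0], [0, 0, 0], [0, 0, 0], [0, 0, 0], [0, 0, 0]])

```text
t: 11.02
tcp_pos: [0.5609, 0.0825, 0.0956]
eef_rot: [[0.063, 0.998, 0.0], [0.998, -0.063, -0.001], [-0.001, 0.0, -1.0]]
ft_force: [-0.1, 1.0, -0.9]
opening: 0.818
grasp_force: 0.0
```

```bash
python3 go.py .5577 .084 .014 -3; python3 - <<'E'
from h import *
T=imaging.snapshot("top");cv2.imwrite("pics/t4.png",T["color"][170:330,60:280,::-1].repeat(3,0).repeat(3,1))
E
```

```text
t 11.02 p [0.5609 0.0825 0.0956] open 0.818 q [-13.  28.   2. 108.  -1.  44. -14.]
dp [ 0.0014 -0.0033  0.0816] dr [ 0.   0.  -0.6]
```

View pics/t4.png

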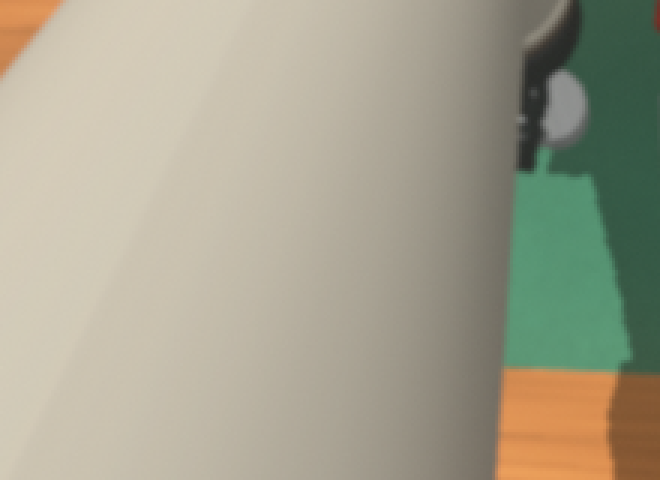

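The arm hides the plate, so I'll test-lift tin 3 now.

Scaled: 0.08 m is 0.1333, 0.079 m is 0.1317.

Emit:
send_rows(jaw=[0.82, 0.82, 0.82, 0.82, 0.82, 0.3, 0.3, 0.3], dp=[[0.0017, -0.005, 0.05], [0.0017, -0.005, 0.1], [0.0017, -0.005, 0.1317], [0.0017, -0.005, 0.1333], [0.0017, -0.005, 0.1333], [0.0017, -0.005, 0.1333], [0.0017, -0.005, 0.1333], [0.0017, -0.005, 0.1333]], dr=[[0, 0, 0], [0, 0, 0], [0, 0, 0], [0, 0, 0], [0, 0, 0], [0, 0, 0], [0, 0, 0], [0, 0, 0]])

```text
t: 11.73
tcp_pos: [0.5589, 0.0884, 0.018]
eef_rot: [[0.056, 0.998, 0.004], [0.998, -0.056, 0.002], [0.002, 0.003, -1.0]]
ft_force: [-1.1, 1.2, 4.0]
opening: 0.549
grasp_force: 61.5
```

Emit:
send_rows(jaw=[0.3, 0.3, 0.3, 0.3], dp=[[0, 0, 0], [0, 0, 0], [0, 0, 0], [0, 0, 0]], dr=[[0, 0, 0], [0, 0, 0], [0, 0, 0], [0, 0, 0]])

```text
t: 12.07
tcp_pos: [0.5589, 0.0884, 0.018]
eef_rot: [[0.056, 0.998, 0.004], [0.998, -0.056, 0.002], [0.002, 0.003, -1.0]]
ft_force: [-0.8, 1.2, 7.4]
opening: 0.555
grasp_force: 61.8
```

Emit:
send_rows(jaw=[0.3, 0.3, 0.3, 0.3, 0.3, 0.3, 0.3], dp=[[0, 0, -0.025], [0, 0, -0.05], [0, 0, -0.05], [0, 0, -0.05], [0, 0, -0.05], [0, 0, -0.05], [0, 0, -0.05]], dr=[[0, 0, 0], [0, 0, 0], [0, 0, 0], [0, 0, 0], [0, 0, 0], [0, 0, 0], [0, 0, 0]])

```text
t: 12.65
tcp_pos: [0.5567, 0.0873, 0.0452]
eef_rot: [[0.057, 0.998, -0.001], [0.998, -0.057, 0.0], [0.0, -0.001, -1.0]]
ft_force: [-0.4, 0.3, 0.1]
opening: 0.546
grasp_force: 61.7
```

Only about 0 N, so this tin is empty. I'll set it back and go to tin 2.

Scaled: 0.0275 m is 0.0458, 0.027 m is 0.045.

Emit:
send_rows(jaw=[0.3, 0.3, 0.3, 0.3, 0.3, 0.3], dp=[[0, 0, 0.02], [0, 0, 0.0367], [0.0017, 0.0033, 0.045], [0.0017, 0.0033, 0.0458], [0.0017, 0.0033, 0.0458], [0.0017, 0.0033, 0.0458]], dr=[[0, 0, 0], [0, 0, 0], [0, 0, 0], [0, 0, 0], [0, 0, 0], [0, 0, 0]])

```text
t: 13.15
tcp_pos: [0.559, 0.0882, 0.0176]
eef_rot: [[0.057, 0.998, -0.001], [0.998, -0.057, 0.0], [0.0, -0.001, -1.0]]
ft_force: [-0.1, -0.4, -0.1]
opening: 0.548
grasp_force: 64.4
```

Scaled: -0.08 m is -0.1333, -0.06 m is -0.1.

Emit:
send_rows(jaw=[0.3, 0.82, 0.82, 0.82, 0.82, 0.82, 0.82, 0.82], dp=[[0, 0, 0], [0, 0, 0], [0, 0, 0], [0, 0, 0], [0, 0, -0.05], [0, 0, -0.1], [0, 0, -0.1333], [0, 0, -0.1333]], dr=[[0, 0, 0], [0, 0, 0], [0, 0, 0], [0, 0, 0], [0, 0, 0], [0, 0, 0], [0, 0, 0], [0, 0, 0]])

```text
t: 13.82
tcp_pos: [0.563, 0.0889, 0.1033]
eef_rot: [[0.057, 0.998, 0.008], [0.998, -0.057, 0.002], [0.003, 0.008, -1.0]]
ft_force: [1.2, 0.6, -0.1]
opening: 0.82
grasp_force: 0.0
```

```bash
python3 go.py .5715 -.0807 .09 -3
```

```text
t 13.82 p [0.563  0.0889 0.1033] open 0.82 q [-13.  27.   2. 108.  -1.  44. -14.]
dp [-0.1688  0.018   0.013 ] dr [ 0.5 -0.2 -0.3]
```

Scaled: -0.169 m is -0.2817, 0.018 m is 0.03.

Emit:
send_rows(jaw=[0.82, 0.82, 0.82, 0.82, 0.82, 0.82, 0.82, 0.82], dp=[[-0.2817, 0.03, 0.0167], [-0.2817, 0.03, 0.0167], [-0.2817, 0.03, 0.0167], [-0.2817, 0.03, 0.0167], [-0.2817, 0.03, 0.0167], [-0.2817, 0.03, 0.0167], [-0.2817, 0.03, 0.0167], [-0.2817, 0.03, 0.0167]], dr=[[0, 0, 0], [0, 0, 0], [0, 0, 0], [0, 0, 0], [0, 0, 0], [0, 0, 0], [0, 0, 0], [0, 0, 0]])

```text
t: 14.48
tcp_pos: [0.5676, -0.0797, 0.0881]
eef_rot: [[0.055, 0.998, -0.0], [0.998, -0.055, 0.002], [0.002, -0.0, -1.0]]
ft_force: [-0.0, 0.1, -0.8]
opening: 0.823
grasp_force: 0.0
```

```bash
python3 go.py .5715 -.0807 .017 -3; python3 - <<'E'
from h import *
T=imaging.snapshot("top");cv2.imwrite("pics/t5.png",T["color"][115:315,60:285,::-1].repeat(3,0).repeat(3,1))
E
```

```text
t 14.48 p [ 0.5676 -0.0797  0.0881] open 0.823 q [  3.  29.   3. 107.  -2.  44.   4.]
dp [-0.0009  0.004   0.0711] dr [-0.  -0.1 -0.2]
```

View pics/t5.png

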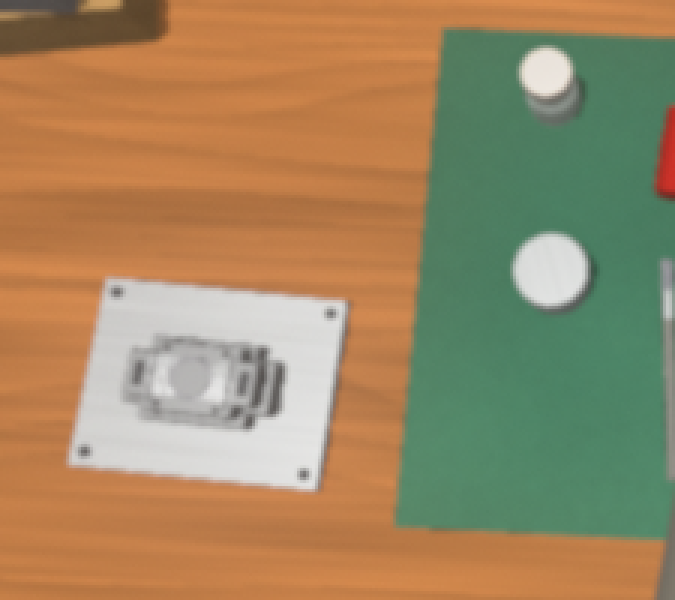

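The deck sits squarely on the hull, with its disc at about (123,240), and tin 3 is back at (243,205). Next is tin 2.

Scaled: 0.071 m is 0.1183, 0.07 m is 0.1167.

Emit:
send_rows(jaw=[0.82, 0.82, 0.82, 0.82, 0.82, 0.3, 0.3, 0.3], dp=[[-0.0017, 0.0067, 0.05], [-0.0017, 0.0067, 0.0917], [-0.0017, 0.0067, 0.1167], [-0.0017, 0.0067, 0.1183], [-0.0017, 0.0067, 0.1183], [-0.0017, 0.0067, 0.1183], [-0.0017, 0.0067, 0.1183], [-0.0017, 0.0067, 0.1183]], dr=[[0, 0, 0], [0, 0, 0], [0, 0, 0], [0, 0, 0], [0, 0, 0], [0, 0, 0], [0, 0, 0], [0, 0, 0]])

```text
t: 15.2
tcp_pos: [0.573, -0.0822, 0.0193]
eef_rot: [[0.056, 0.998, 0.003], [0.998, -0.056, 0.001], [0.001, 0.003, -1.0]]
ft_force: [-1.5, 1.4, 5.2]
opening: 0.548
grasp_force: 61.4
```

Emit:
send_rows(jaw=[0.3, 0.3, 0.3, 0.3], dp=[[0, 0, 0], [0, 0, 0], [0, 0, 0], [0, 0, 0]], dr=[[0, 0, 0], [0, 0, 0], [0, 0, 0], [0, 0, 0]])

```text
t: 15.53
tcp_pos: [0.573, -0.0822, 0.0192]
eef_rot: [[0.056, 0.998, 0.003], [0.998, -0.056, 0.001], [0.001, 0.003, -1.0]]
ft_force: [-2.2, 1.4, 7.7]
opening: 0.553
grasp_force: 61.6
```

Scaled: -0.03 m is -0.05, -0.015 m is -0.025.

Emit:
send_rows(jaw=[0.3, 0.3, 0.3, 0.3, 0.3, 0.3, 0.3], dp=[[0, 0, -0.025], [0, 0, -0.05], [0, 0, -0.05], [0, 0, -0.05], [0, 0, -0.05], [0, 0, -0.05], [0, 0, -0.05]], dr=[[0, 0, 0], [0, 0, 0], [0, 0, 0], [0, 0, 0], [0, 0, 0], [0, 0, 0], [0, 0, 0]])

```text
t: 16.12
tcp_pos: [0.5708, -0.0826, 0.0464]
eef_rot: [[0.057, 0.998, -0.002], [0.998, -0.057, 0.001], [0.001, -0.002, -1.0]]
ft_force: [-0.3, 0.0, -4.2]
opening: 0.544
grasp_force: 63.0
```

```bash
python3 go.py .4742 .3127 .12 -3; python3 -c "
from h import *
T=imaging.snapshot('top');print(ray(T,[[123,240]],.044),ray(T,[[123,240]],.044))
for i in range(4): imaging.snapshot('side');print(np.round(monitor.state()['ft_force'],2))"
```

```text
t 16.12 p [ 0.5708 -0.0826  0.0464] open 0.544 q [  3.  33.   3. 107.  -3.  39.   5.]
dp [ 0.3892 -0.1191 -0.0732] dr [-0.1 -0.  -0.3]
[[0.47490554 0.31217746 0.044     ]] [[0.47490554 0.31217746 0.044     ]]
[-0.5  -0.84 -3.55]
[ 0.34  0.51 -3.64]
[-0.56  0.69 -3.9 ]
[ 0.06  0.06 -3.69]
```

Tin 2 is the full one at −3.8 N. I'll carry it high to the stack.

Scaled: 0.205 m is 0.3417, -0.08 m is -0.1333.

Emit:
send_rows(jaw=[0.3, 0.3, 0.3, 0.3, 0.3, 0.3, 0.3, 0.3], dp=[[0, 0, -0.05], [0, 0, -0.1083], [0.05, -0.015, -0.1333], [0.1083, -0.0333, -0.1333], [0.1667, -0.0517, -0.1333], [0.225, -0.0683, -0.1333], [0.2833, -0.0867, -0.1333], [0.3417, -0.105, -0.1333]], dr=[[0, 0, 0], [0, 0, 0], [0, 0, 0], [0, 0, 0], [0, 0, 0], [0, 0, 0], [0, 0, 0], [0, 0, 0]])

```text
t: 17.03
tcp_pos: [0.5198, 0.127, 0.1277]
eef_rot: [[0.057, 0.998, 0.001], [0.998, -0.057, 0.001], [0.001, 0.001, -1.0]]
ft_force: [1.2, 0.3, -4.1]
opening: 0.545
grasp_force: 64.0
```

```bash
python3 go.py .4745 .311 .12 -3
```

```text
t 17.03 p [0.5198 0.127  0.1277] open 0.545 q [-17.  23.   0. 111.  -0.  46. -20.]
dp [ 0.1811 -0.0558  0.0078] dr [ 0.  -0.  -0.3]
```

Scaled: 0.181 m is 0.3017, 0.165 m is 0.275.

Emit:
send_rows(jaw=[0.3, 0.3, 0.3, 0.3, 0.3, 0.3, 0.3, 0.3], dp=[[0.0583, -0.0183, 0], [0.1167, -0.0367, 0], [0.175, -0.055, 0.0083], [0.2333, -0.0733, 0.0167], [0.275, -0.0867, 0.025], [0.3017, -0.0933, 0.0333], [0.3017, -0.0933, 0.0333], [0.3017, -0.0933, 0.0333]], dr=[[0, 0, 0], [0, 0, 0], [0, 0, 0], [0, 0, 0], [0, 0, 0], [0, 0, 0], [0, 0, 0], [0, 0, 0]])

```text
t: 17.7
tcp_pos: [0.4738, 0.3106, 0.1071]
eef_rot: [[0.054, 0.999, -0.001], [0.999, -0.054, 0.0], [0.0, -0.001, -1.0]]
ft_force: [0.5, -0.8, -4.7]
opening: 0.549
grasp_force: 63.9
```

```bash
python3 go.py .4745 .311 .068 -3
```

```text
t 17.7 p [0.4738 0.3106 0.1071] open 0.549 q [-34.  27.  -2. 107.   1.  46. -40.]
dp [0.0004 0.0007 0.0391] dr [-0.  -0.  -0.1]
```

Scaled: 0.039 m is 0.065, 0.036 m is 0.06.

Emit:
send_rows(jaw=[0.3, 0.3, 0.3, 0.3, 0.3, 0.3, 0.3], dp=[[0, 0.0008, 0.025], [0, 0.0008, 0.0467], [0, 0.0008, 0.06], [0, 0.0008, 0.065], [0, 0.0008, 0.065], [0, 0.0008, 0.065], [0, 0.0008, 0.065]], dr=[[0, 0, 0], [0, 0, 0], [0, 0, 0], [0, 0, 0], [0, 0, 0], [0, 0, 0], [0, 0, 0]])

```text
t: 18.28
tcp_pos: [0.4761, 0.3095, 0.0694]
eef_rot: [[0.057, 0.998, 0.001], [0.998, -0.057, 0.001], [0.001, 0.001, -1.0]]
ft_force: [0.5, 0.1, -4.5]
opening: 0.55
grasp_force: 63.9
```

```bash
python3 go.py .4745 .311 .0635 -3
```

```text
t 18.28 p [0.4761 0.3095 0.0694] open 0.55 q [-34.  30.  -2. 108.   2.  41. -40.]
dp [ 0.0014 -0.0017  0.0059] dr [ 0.1 -0.1 -0.3]
```

Scaled: 0.005 m is 0.0083, 0.0014 m is 0.0023.

Emit:
send_rows(jaw=[0.3, 0.3, 0.3, 0.3, 0.3, 0.3, 0.3], dp=[[0.0023, -0.0025, 0.0017], [0.0023, -0.0025, 0.005], [0.0023, -0.0025, 0.0067], [0.0023, -0.0025, 0.0083], [0.0023, -0.0025, 0.0083], [0.0023, -0.0025, 0.0083], [0.0023, -0.0025, 0.0083]], dr=[[0, 0, 0], [0, 0, 0], [0, 0, 0], [0, 0, 0], [0, 0, 0], [0, 0, 0], [0, 0, 0]])

```text
t: 18.87
tcp_pos: [0.474, 0.3109, 0.0636]
eef_rot: [[0.057, 0.998, 0.0], [0.998, -0.057, 0.0], [0.0, 0.0, -1.0]]
ft_force: [-0.6, -0.2, -3.7]
opening: 0.554
grasp_force: 63.9
```

```bash
python3 go.py .4745 .311 .0635 -3
```

```text
t 18.87 p [0.474  0.3109 0.0636] open 0.554 q [-34.  31.  -2. 108.   2.  41. -41.]
dp [0.0002 0.0005 0.0001] dr [ 0.  -0.  -0.3]
```

Scaled: 0.0015 m is 0.0025, 0.0005 m is 0.0008.

Emit:
send_rows(jaw=[0.3, 0.3, 0.3, 0.3], dp=[[0, 0.0008, 0.0017], [0, 0.0008, 0.0025], [0, 0.0008, 0.0025], [0, 0.0008, 0.0025]], dr=[[0, 0, 0], [0, 0, 0], [0, 0, 0], [0, 0, 0]])

```text
t: 19.2
tcp_pos: [0.4743, 0.3109, 0.0633]
eef_rot: [[0.057, 0.998, -0.0], [0.998, -0.057, 0.0], [0.0, -0.0, -1.0]]
ft_force: [-4.2, -1.6, 7.8]
opening: 0.544
grasp_force: 65.1
```

Scaled: -0.08 m is -0.1333, -0.05 m is -0.0833.

Emit:
send_rows(jaw=[0.3, 0.3, 0.75, 0.75, 0.75, 0.75, 0.75, 0.75], dp=[[0, 0, -0.0013], [0, 0, -0.0013], [0, 0, -0.0013], [0, 0, -0.0013], [0, 0, -0.0013], [0, 0, -0.0333], [0, 0, -0.0833], [0, 0, -0.1333]], dr=[[0, 0, 0], [0, 0, 0], [0, 0, 0], [0, 0, 0], [0, 0, 0], [0, 0, 0], [0, 0, 0], [0, 0, 0]])

```text
t: 19.87
tcp_pos: [0.4737, 0.3103, 0.1421]
eef_rot: [[0.057, 0.998, -0.002], [0.998, -0.057, -0.001], [-0.001, -0.002, -1.0]]
ft_force: [1.3, 0.4, 0.4]
opening: 0.75
grasp_force: 0.0
```

```bash
python3 go.py .60 .25 .15 -3 .6885 .093 .15 87
```

```text
t 19.87 p [0.4737 0.3103 0.1421] open 0.75 q [-34.  24.  -2. 106.   1.  50. -40.]
dp [-0.053   0.1295 -0.0081] dr [-0.1  0.1 -0.3]
dp [-0.2047  0.2268 -0.0081] dr [ -0.1  -0.  -90.3]
```

Scaled: 0.227 m is 0.3783, -0.204 m is -0.34.

Emit:
send_rows(jaw=[0.7, 0.7, 0.7, 0.7, 0.7, 0.7, 0.7, 0.7], dp=[[-0.34, 0.3783, -0.0083], [-0.34, 0.3783, -0.0083], [-0.34, 0.3783, -0.0083], [-0.34, 0.3783, -0.0083], [-0.34, 0.3783, -0.0083], [-0.34, 0.3783, -0.0083], [-0.34, 0.3783, 0.0167], [-0.34, 0.3783, 0.0333]], dr=[[0, 0, 0], [0, 0, 0], [0, 0, 0], [0, 0, 0], [0, 0, 0], [0, 0, 0], [0, 0, 0], [0, 0, 0]])

```text
t: 20.53
tcp_pos: [0.6951, 0.0862, 0.1237]
eef_rot: [[0.064, 0.998, 0.007], [0.998, -0.064, -0.003], [-0.003, 0.008, -1.0]]
ft_force: [-0.6, -0.2, 0.0]
opening: 0.701
grasp_force: 0.0
```

```bash
python3 go.py .6885 .093 .1 -3
```

```text
t 20.53 p [0.6951 0.0862 0.1237] open 0.701 q [-10.  38.   2.  87.  -1.  55. -12.]
dp [ 0.0064 -0.0072  0.0237] dr [ 0.4  0.2 -0.7]
```

Scaled: 0.024 m is 0.04, -0.002 m is -0.0033.

Emit:
send_rows(jaw=[0.7, 0.7, 0.7, 0.7], dp=[[0.0033, -0.0033, 0.04], [0.0033, -0.0033, 0.04], [0.0033, -0.0033, 0.04], [0.0033, -0.0033, 0.04]], dr=[[0, 0, 0], [0, 0, 0], [0, 0, 0], [0, 0, 0]])

```text
t: 20.87
tcp_pos: [0.6875, 0.0979, 0.0987]
eef_rot: [[0.055, 0.998, 0.0], [0.998, -0.055, 0.001], [0.001, 0.0, -1.0]]
ft_force: [0.6, 0.2, 1.7]
opening: 0.702
grasp_force: 0.0
```

```bash
python3 go.py .6885 .093 .026 -3; python3 - <<'E'
from h import *
T=imaging.snapshot("top");cv2.imwrite("pics/t6.png",T["color"][115:315,60:285,::-1].repeat(3,0).repeat(3,1))
E
```

```text
t 20.87 p [0.6875 0.0979 0.0987] open 0.702 q [-11.  39.   1.  88.  -1.  53. -13.]
dp [-0.0049  0.0013  0.0727] dr [ 0.  -0.1 -0.2]
```

View pics/t6.png

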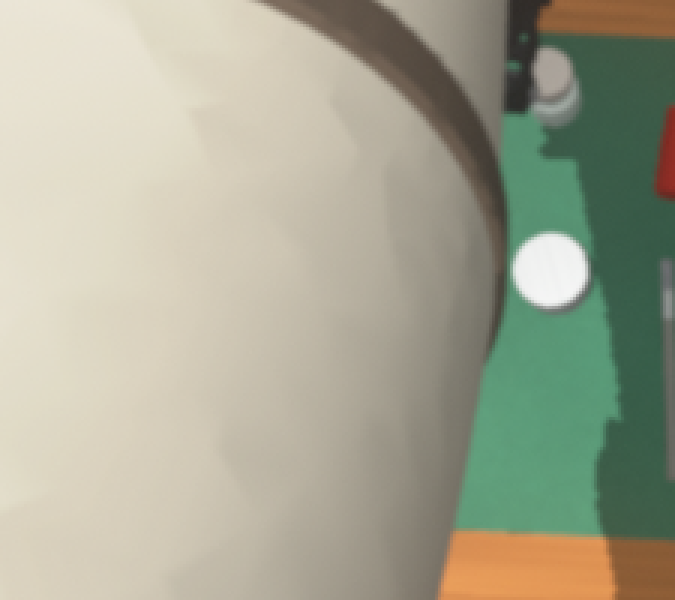

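The arm again hides the stack. The jar is standing, still at about (243,141). I'll grasp it.

Scaled: 0.072 m is 0.12, 0.07 m is 0.1167.

Emit:
send_rows(jaw=[0.7, 0.7, 0.7, 0.7, 0.7, 0.2, 0.2, 0.2], dp=[[-0.0083, 0.0017, 0.0417], [-0.0083, 0.0017, 0.0833], [-0.0083, 0.0017, 0.1167], [-0.0083, 0.0017, 0.12], [-0.0083, 0.0017, 0.12], [-0.0083, 0.0017, 0.12], [-0.0083, 0.0017, 0.12], [-0.0083, 0.0017, 0.12]], dr=[[0, 0, 0], [0, 0, 0], [0, 0, 0], [0, 0, 0], [0, 0, 0], [0, 0, 0], [0, 0, 0], [0, 0, 0]])

```text
t: 21.58
tcp_pos: [0.6903, 0.092, 0.0288]
eef_rot: [[0.057, 0.998, 0.004], [0.998, -0.057, 0.001], [0.002, 0.004, -1.0]]
ft_force: [0.1, 0.3, 5.6]
opening: 0.394
grasp_force: 59.7
```

Scaled: -0.13 m is -0.2167, -0.1 m is -0.1667.

Emit:
send_rows(jaw=[0.2, 0.2, 0.2, 0.2, 0.2, 0.2, 0.2, 0.2], dp=[[0, 0, 0], [0, 0, 0], [0, 0, 0], [0, 0, -0.05], [0, 0, -0.1], [0, 0, -0.1667], [0, 0, -0.2167], [0, 0, -0.2167]], dr=[[0, 0, 0], [0, 0, 0], [0, 0, 0], [0, 0, 0], [0, 0, 0], [0, 0, 0], [0, 0, 0], [0, 0, 0]])

```text
t: 22.25
tcp_pos: [0.6936, 0.0919, 0.1655]
eef_rot: [[0.057, 0.998, 0.014], [0.998, -0.057, 0.003], [0.004, 0.014, -1.0]]
ft_force: [1.8, -0.8, 0.4]
opening: 0.395
grasp_force: 59.1
```

```bash
python3 go.py .583 -.298 .16 -93.8
```

```text
t 22.25 p [0.6936 0.0919 0.1655] open 0.395 q [-11.  35.   1.  86.  -1.  59. -12.]
dp [-0.3956 -0.0882  0.0029] dr [ 0.5 -0.8 90.5]
```

Scaled: -0.23 m is -0.3833, 0.003 m is 0.005, 48 degrees is 0.2667.

Emit:
send_rows(jaw=[0.2, 0.2, 0.2, 0.2, 0.2, 0.2, 0.2, 0.2], dp=[[-0.0333, -0.0083, 0.005], [-0.0833, -0.0183, 0.005], [-0.1333, -0.03, 0.005], [-0.1833, -0.0417, 0.005], [-0.2333, -0.0517, 0.005], [-0.2833, -0.0633, 0.005], [-0.3333, -0.075, 0.005], [-0.3833, -0.085, 0.005]], dr=[[0, 0, 0.0333], [0, 0, 0.0667], [0, 0, 0.1], [0, 0, 0.1333], [0, 0, 0.1667], [0, 0, 0.2], [0, 0, 0.2333], [0, 0, 0.2667]])

```text
t: 22.92
tcp_pos: [0.6237, -0.1368, 0.1535]
eef_rot: [[0.783, 0.622, 0.001], [0.622, -0.783, 0.001], [0.001, 0.0, -1.0]]
ft_force: [1.0, -0.7, -0.5]
opening: 0.396
grasp_force: 59.1
```

```bash
python3 go.py .583 -.298 .16 -93.8
```

```text
t 22.92 p [ 0.6237 -0.1368  0.1535] open 0.396 q [ -1.  31.  14.  96.  -9.  55. -35.]
dp [-0.1321  0.101  -0.0066] dr [-0.  -0.1 42.2]
```

Scaled: -0.132 m is -0.22, 0.101 m is 0.1683, 42 degrees is 0.2333.

Emit:
send_rows(jaw=[0.2, 0.2, 0.2, 0.2, 0.2, 0.2, 0.2, 0.2], dp=[[-0.0367, 0.0283, 0], [-0.075, 0.0567, 0], [-0.1133, 0.0867, 0], [-0.15, 0.115, 0], [-0.1833, 0.14, 0], [-0.22, 0.1683, 0], [-0.22, 0.1683, 0], [-0.22, 0.1683, 0]], dr=[[0, 0, 0.0333], [0, 0, 0.0667], [0, 0, 0.1], [0, 0, 0.1333], [0, 0, 0.1667], [0, 0, 0.2], [0, 0, 0.2333], [0, 0, 0.2333]])

```text
t: 23.58
tcp_pos: [0.5834, -0.2998, 0.1534]
eef_rot: [[0.998, -0.065, 0.0], [-0.065, -0.998, -0.001], [0.001, 0.001, -1.0]]
ft_force: [0.2, 1.8, -0.7]
opening: 0.395
grasp_force: 59.1
```

```bash
python3 go.py .583 -.298 .05 -93.8; python3 - <<'E'
from h import *
T=imaging.snapshot("top");S=imaging.snapshot("side");cv2.imwrite("pics/t7.png",cv2.resize(T["color"][100:320,60:500,::-1],None,fx=1.8,fy=1.8));cv2.imwrite("pics/s7.png",S["color"][:,:,::-1])
E
```

```text
t 23.58 p [ 0.5834 -0.2998  0.1534] open 0.395 q [  7.  34.  25.  93. -16.  57. -56.]
dp [-0.0005 -0.0018  0.1034] dr [ 0.1 -0.   0.1]
```

View pics/t7.png

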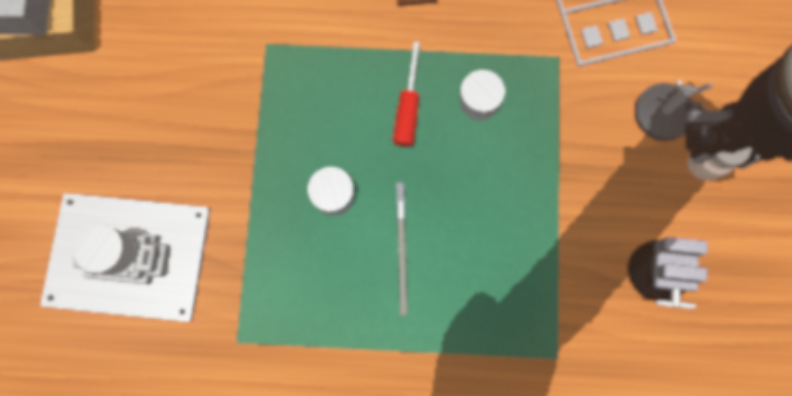

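The stack with the tin on top is at about (115,239), both empty tins stand in place, and the jar is held over the gap between vise and stand. I'll lower it.

Scaled: 0.118 m is 0.1967, 0.115 m is 0.1917.

Emit:
send_rows(jaw=[0.2, 0.2, 0.2, 0.2, 0.2, 0.2, 0.2, 0.2], dp=[[0, -0.0017, 0.0417], [0, -0.0017, 0.0833], [0, -0.0017, 0.125], [0, -0.0017, 0.1667], [0, -0.0017, 0.1917], [0, -0.0017, 0.1967], [0, -0.0017, 0.1967], [0, -0.0017, 0.1967]], dr=[[0, 0, 0], [0, 0, 0], [0, 0, 0], [0, 0, 0], [0, 0, 0], [0, 0, 0], [0, 0, 0], [0, 0, 0]])

```text
t: 24.35
tcp_pos: [0.5856, -0.2957, 0.0359]
eef_rot: [[0.998, -0.055, 0.002], [-0.055, -0.998, 0.0], [0.002, -0.0, -1.0]]
ft_force: [0.2, 0.3, -0.8]
opening: 0.395
grasp_force: 59.1
```

```bash
python3 go.py .583 -.298 .0285 -93.8; python3 - <<'E'
from h import *
T=imaging.snapshot("top"); m=graymask(T,60,185); w=np.zeros_like(m); cv2.circle(w,(115,239),14,1,-1)
print(ray(T,[[115,238.9]],.084)); c=blob(m,115,239,14).reshape(-1,2)
P=ray(T,c,.084)[:,:2].astype(np.float32); print(cv2.minEnclosingCircle(P))
E
```

```text
t 24.35 p [ 0.5856 -0.2957  0.0359] open 0.395 q [  9.  42.  22.  96. -20.  46. -53.]
dp [-0.0025  0.0024  0.0074] dr [-0.  -0.1  0.6]
[[0.47196207 0.31009822 0.084     ]]
((0.47254741191864014, 0.31213510036468506), 0.025594621896743774)
```

Scaled: 0.0065 m is 0.0108, -0.0025 m is -0.0042.

Emit:
send_rows(jaw=[0.2, 0.2, 0.2, 0.2, 0.2, 0.2, 0.2], dp=[[-0.0042, 0.0033, 0.0033], [-0.0042, 0.0033, 0.0067], [-0.0042, 0.0033, 0.01], [-0.0042, 0.0033, 0.0108], [-0.0042, 0.0033, 0.0108], [-0.0042, 0.0033, 0.0108], [-0.0042, 0.0033, 0.0108]], dr=[[0, 0, 0], [0, 0, 0], [0, 0, 0], [0, 0, 0], [0, 0, 0], [0, 0, 0], [0, 0, 0]])

```text
t: 24.98
tcp_pos: [0.5821, -0.298, 0.0289]
eef_rot: [[0.998, -0.057, 0.001], [-0.057, -0.998, 0.0], [0.001, -0.0, -1.0]]
ft_force: [-1.3, 0.3, 5.0]
opening: 0.398
grasp_force: 59.9
```

Contact at 5 N. I'll release, rise, and retreat toward the base.

Emit:
send_rows(jaw=[0.2, 0.2, 0.65, 0.65, 0.65, 0.65, 0.65, 0.65], dp=[[0, 0, -0.001], [0, 0, -0.001], [0, 0, -0.001], [0, 0, -0.001], [0, 0, -0.001], [0, 0, -0.0333], [0, 0, -0.0833], [0, 0, -0.15]], dr=[[0, 0, 0], [0, 0, 0], [0, 0, 0], [0, 0, 0], [0, 0, 0], [0, 0, 0], [0, 0, 0], [0, 0, 0]])

```text
t: 25.65
tcp_pos: [0.5796, -0.2962, 0.1159]
eef_rot: [[0.998, -0.057, -0.006], [-0.057, -0.998, 0.003], [-0.006, -0.003, -1.0]]
ft_force: [1.2, 0.5, 0.9]
opening: 0.651
grasp_force: 0.0
```

Scaled: -0.17 m is -0.2833, -0.14 m is -0.2333.

Emit:
send_rows(jaw=[0.65, 0.65, 0.65, 0.65, 0.65, 0.65, 0.65, 0.65], dp=[[0, 0, -0.05], [0, 0, -0.1167], [-0.05, -0.0333, -0.1667], [-0.1, -0.0833, -0.1667], [-0.15, -0.1333, -0.1667], [-0.1833, -0.1833, -0.1667], [-0.1833, -0.2333, -0.1667], [-0.1833, -0.2833, -0.1667]], dr=[[0, 0, 0], [0, 0, 0], [0, 0, 0], [0, 0, 0], [0, 0, 0], [0, 0, 0], [0, 0, 0], [0, 0, 0]])

```text
t: 26.32
tcp_pos: [0.4801, -0.1203, 0.2187]
eef_rot: [[0.998, -0.058, 0.001], [-0.058, -0.998, 0.002], [0.0, -0.002, -1.0]]
ft_force: [0.7, 0.4, 0.2]
opening: 0.647
grasp_force: 0.0
```

Scaled: -0.12 m is -0.2, -0.11 m is -0.1833.

Emit:
send_rows(jaw=[0.65, 0.65, 0.65, 0.65, 0.65, 0.65], dp=[[0, -0.05, 0], [0, -0.1, 0], [0, -0.15, 0], [0, -0.1833, 0], [0, -0.2, 0], [0, -0.2, 0]], dr=[[0, 0, 0], [0, 0, 0], [0, 0, 0], [0, 0, 0], [0, 0, 0], [0, 0, 0]])

```text
t: 26.82
tcp_pos: [0.4887, 0.0006, 0.2184]
eef_rot: [[0.999, -0.053, 0.0], [-0.053, -0.999, 0.001], [0.0, -0.001, -1.0]]
ft_force: [0.5, -1.1, -1.2]
opening: 0.651
grasp_force: 0.0
```

```bash
python3 - <<'E'
from h import *
T=imaging.snapshot("top");S=imaging.snapshot("side");cv2.imwrite("pics/t8.png",cv2.resize(T["color"][100:320,60:500,::-1],None,fx=1.8,fy=1.8));cv2.imwrite("pics/s8.png",S["color"][:,:,::-1])
E
```

```text
(no output)
```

View pics/t8.png

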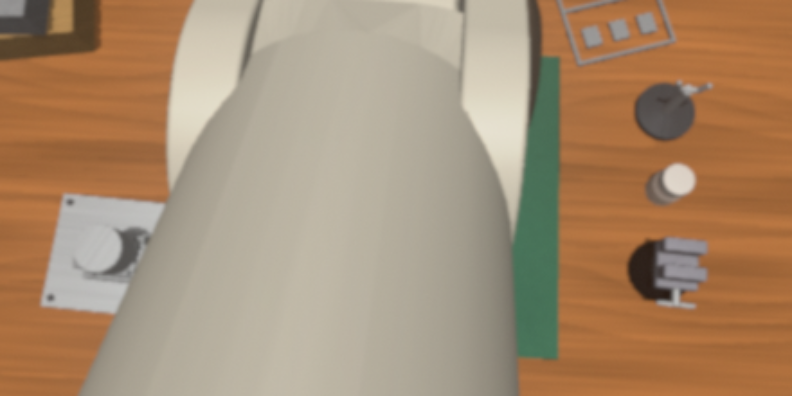

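View pics/s8.png

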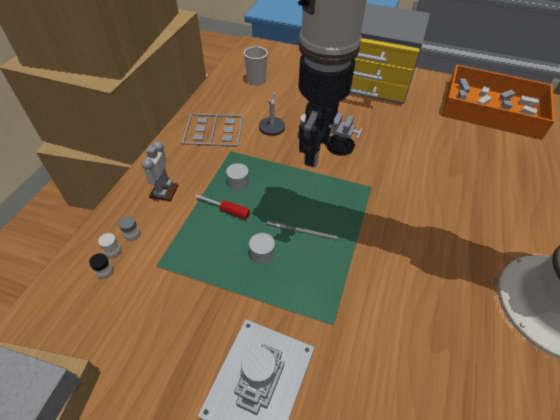

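The jar stands upright with its cap at (437,199), between the vise and the stand. The stack is intact at (258,365) in the side view. One numeric check remains before handing in.

```bash
python3 - <<'E'
from h import *
T=imaging.snapshot("top");S=imaging.snapshot("side")
print("jar",ray(T,[[436.7,199.4]],.062))
P=ray(S,blob(graymask(S,70,122),262,245,18).reshape(-1,2),.04)[:,:2].astype(np.float32);print("t3",cv2.fitEllipse(P))
print("stack tin side",ray(S,[[258,365]],.084))
st=monitor.state();print(st["t"],np.abs(st["qd"]).max())
E
```

```text
jar [[ 0.58180244 -0.29720517  0.062     ]]
t3 ((0.5566968321800232, 0.08238735049962997), (0.048241984099149704, 0.048794765025377274), 79.4310073852539)
stack tin side [[0.47189368 0.31478725 0.084     ]]
27.0167 0.3677699281136921
```

```bash
python3 -c "
from bench import workorder
print(workorder.finish_job())"
```

```text
the job is handed in; nothing more can be done
None
```

The job is handed in at 27 s: the hull, deck and full tin (tin_2, about 0.39 kg by feel) are stacked centred on the plate, the jar stands midway between the vise and the airbrush stand, and the two empty tins are where they stood (tin_3 was lifted and put back to within about 2 mm; tin_1 was never lifted, since tin_2 was clearly the heavy one).

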